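Load a solar-cell coupon on the inspection slide and hold it at the click

ROBOT

A 6-joint arm with a two-finger parallel gripper is mounted at the origin on the work surface. World frame = base frame: x ahead of the robot, y to its left, z up, the work surface at z = 0. Lengths are in m, angles in rad, forces in N, time in s.
With the tool pointing down it reaches from about 0.3 to 0.775 m from the base axis. Payload 14.6 kg.
Tool frame: the origin (TCP) lies at the very end of the fingers, on their centre line; the grasp point (between the pads) lies 19 mm behind it; z points along the fingers, y is the line along which they close (so a half turn about z gives the same grasp; the last joint's range is limited). The gripper opens to 94 mm and grips with 3 to 60 N. Pads are 16 mm wide; open, the fingers measure 119 mm over their backs; the gripper's body (75 mm by 177 mm) begins 78 mm behind the grasp point.
Start: joints at [-1.395, 0.3, 1.521, -0, 1.321, -0.067], TCP at [0.132, -0.534, 0.205] pointing down, gripper open.
Joint ranges: [-3.03, 3.03], [-0.79, 2.21], [0.23, 2.52], [-1.04, 4.18], [0, 3.07], [-2.55, 2.55]. Speed limits (rad/s): [2.22, 2.22, 2.57, 3.14, 3.14, 3.14].

INTERFACE

Orientations are given as [roll, pitch, yaw] about the fixed x, y, z axes, in that order (R = Rz(yaw) Ry(pitch) Rx(roll)).
In Python, from station import * gives the robot as it stands.
- The arm moves only by the tool jog_arm, never from a script. Its argument "rows" is a list of rows, each a list of 3 entries, a list of its own where there are three numbers: the shift along the tool's x, y, z in m, then the turn about the tool's z in degrees, then the finger opening in m, from 0 to 0.094. A call has 1 to 12 rows; each row shifts and turns the commanded pose from where the row before left it, along the tool's axes as they then stand; what a row does not reach is not made up. A row lasts 1/12 s, in which the tool goes at most 41.7 mm and 7.16 degrees, less where a joint would pass 70% of its speed; a pose out of reach is approached as far as the arm can. A call is refused whole if a number of a shift passes 0.0417 or a number of a turn 7.16, either way. A call with a gripper value outside its range is refused whole. The fingers move at their own pace and stop on an object; "squeeze" is the grip in N (left out, the last holds). Time passes only in rows, so rows that do not move let the fingers close. It gives the time, the measured TCP pose, the force, the opening and the grip force at its end, in the units of the state.
- get_obs(): the state, without advancing time (a new reading comes with each control period).
- camera(name): name is "scene" or "top"; returns a dict with "image" (384x512x3 uint8, red, green, blue), "range_z" (384x512 float32, m along the optical axis (not along the pixel's ray), 0 where there is no reading), "K" (3x3 intrinsics, pixels), "world_from_camera" (4x4, takes a point from camera to world coordinates). Camera axes: x right, y up, looking along -z (the intrinsics and any distortion apply to the point x, -y, -z); pixel columns grow to the right and rows downward; lengths in m; the calibration is good to about 2 mm. A picture is of the moment at which its call begins.
- hand_in(): hands the job in; it is judged then, once.
Trained networks look in a picture, given as the dict that the camera call returned (one of the last four; its "shot" number tells which), for a name from the list of things; names that differ only in an ending like _2 or _b are one class to them, and where a whole thing is asked for, a point or a joint stands for the part that bears it (a point fixed in the world has none). Each returns a list of dicts, best first, with "p" (0 to 1); they miss things now and then, are a little off and sometimes report something else, mostly with a low value. They report only what shows in the picture. A call takes as long as a camera call. They do not tell look-alikes from the thing itself.
- search_frame(label, picture): "at" ([column, row] as shares, 0 to 1, of the picture: columns of its width, rows of its height, amid what is visible of it).
- spot_point(label, picture): "at" ([column, row] as shares, 0 to 1, of the picture: columns of its width, rows of its height: a listed point, or the origin of a listed thing).
The state is a dict: "time_s": time; "qpos": joint angles; "joint_vel": joint speeds; "tau": joint torques, N m; "ee_pos": TCP position; "eef_rot": TCP orientation; "force": force on the tool from outside, world axes, zero at the start; "moment": the same for the moment, N m; "grip_width": finger opening in m; "grip_force": force on a finger pad.
Only numpy, scipy, OpenCV 4.12 (cv2) and the standard library are available. Lean on these libraries where they do the work, as an engineer would, in place of code of your own. Each camera call takes 0.05 s, during which the arm holds its last target. There are 200 camera calls.

TASK

With the spatula, lift the solar-cell coupon from its rack and lay it centred on the two ledges of the inspection slide's carriage, which waits at its loading end, clear of the microscope; keep the fingers off the coupon. Lay the spatula flat on the bench again, take the carriage's knob and slide the carriage towards the microscope until you feel the ball click into its notch, without running on past it. Finish there, still gripping the knob with the carriage resting in the notch, and leave the other things on the bench alone.

Things in the scene. Friction and masses are not known exactly. Their poses are not given: they have to be found in the camera images.
- coupon: Solar-cell coupon, a stiff grey plate 70 mm (its x) by 80 mm (its y) by 4 mm thick with two dark cells on top, about 60 g. Starts lying on the rack's two ledges. Origin: centre of its underside; z up.
- rack: Fixed aluminium rack, base 96 (x) by 104 (y) by 4 mm. Two ledges along x, 16 mm wide, tops 18 mm above the bench, carry the coupon; the channel between them is 64 mm wide, 14 mm deep, open at front and back, so a blade goes in under the coupon. Stop pegs 10 mm high on the ledges just behind the coupon. Origin: centre of its underside; x along the channel away from the robot's side; z up.
- spatula: Loose spatula, 100 g. Steel blade 100 mm long (x -50 to +50), 44 wide, 2 thick; behind it a neck slopes up to a level black handle 16 mm wide and high, x -64 to -150, its middle 36 mm above the blade's underside. Lies stably on its blade; centre of mass 28 mm behind the blade centre. Origin: centre of the blade's underside; x along the blade to its tip; z up.
- handle (a point): Point in the middle of the spatula's handle where it is gripped: 85 mm behind the blade centre and 36 mm above the blade's underside; axes as the spatula's.
- stage: Carriage of the inspection slide. Two black ledges along x, 70 mm long, 16 wide; between them a channel 64 mm wide, 14 deep, open at front and back. Origin: middle of the seat, level with the ledge tops, 58 mm above the bench (the coupon's origin belongs here); x along the channel away from the robot's side, y along the rails towards the microscope. Starts at its loading end; slides 200 mm in all.
- knob (a point): Middle of the grip of the carriage's upright black knob: 22 mm diameter, free grip from 18 mm below to 16 mm above this point; it stands on a rod, 132 mm from the seat's middle on the side away from the microscope, 70 mm above the bench. The rod (8 mm thick, along y) has its top 26 mm below this point. Axes as the carriage's.
- microscope: White video microscope on a column 84 mm behind its axis, clamped at a different place along it each time, with the notched strip. Origin: the point on its vertical optical axis at ledge height; with the ball in the notch the carriage's origin lies here. Axes as the carriage's. The ring lamp at the foot of its tube, 62 mm across, hangs 86 mm above this point.
- tape_roll: Roll of aluminium tape, 86 mm across, 25 mm high, lying flat; not to be moved. Origin: centre of its underside.
- solvent_bottle: White bottle, 60 mm across, 150 mm high; not to be moved. Origin: centre of its underside.
- jar: Small brown glass jar, 56 mm across, 60 mm high; not to be moved. Origin: centre of its underside.
- screw_dish: Steel dish, 72 mm across, 20 mm high; not to be moved. Origin: centre of its underside.
- screwdriver: Screwdriver lying flat, 190 mm long, black handle; not to be moved. Origin: below its middle, on the bench.
- wedge: Red plastic pry wedge lying flat, 150 by 34 mm, 15 mm high; not to be moved. Origin: centre of its underside.
- ball (a point): Brass spring plunger at the carriage's rear edge (x +49, y -38 mm from the seat's middle). Its ball rides on a steel strip with one V notch: it drops in from 5 mm either side, then draws the carriage to the notch's middle if the carriage is free. Sliding takes about 1 N, at the notch the ball pulls or resists with up to about 10 N. Axes as the carriage's.
Things that resemble listed ones, but are neither listed nor needed, are in the scene too. Leave any purple or turquoise look-alike of the spatula alone.

How it is judged:
On the way, in this order (a step that is already met when the one before it is completed fails the run):
1. the spatula carries the coupon, lifted clear of the rack (contact force between spatula and coupon above 0.2 N and contact force between rack and coupon below 0.02 N and height (world z) of coupon above 0.035 m), for 0.3 s.
2. the coupon rests on the carriage's ledges within 8 mm of centred and the spatula is away from it, the carriage still clear of the microscope (contact force between stage and coupon above 0.2 N and contact force between spatula and coupon below 0.02 N and distance between coupon and stage below 0.008 m and angle between coupon's own z axis and vertical below 0.05 rad and horizontal distance between stage and microscope above 0.06 m), for 0.2 s.
3. the spatula lies flat on the bench, let go (height (world z) of spatula between -0.004 and 0.006 m and angle between spatula's own z axis and vertical below 0.08 rad and contact force between the fingers and spatula below 0.02 N and linear speed of spatula below 0.02 m/s), for 0.2 s.
At the end, for the whole second after the job is handed in: The carriage is at rest in the notch (its seat within 2.5 mm of the microscope's axis) with the fingers gripping it (more than 3 N), the coupon lies level on its ledges within 9 mm of the middle of the seat, and the spatula lies flat on the bench, let go (horizontal distance between stage and microscope below 0.0025 m and linear speed of stage below 0.005 m/s and contact force between the fingers and stage above 3 N and contact force between stage and coupon above 0.2 N and distance between coupon and stage below 0.009 m and angle between coupon's own z axis and vertical below 0.05 rad and height (world z) of spatula between -0.004 and 0.006 m and angle between spatula's own z axis and vertical below 0.08 rad and contact force between the fingers and spatula below 0.02 N); the arm keeps its last pose, push and grip.
It fails at once if the gripper or arm touches the coupon (contact force between any of the fingers, the arm and coupon above 0.3 N).
It fails at once if the coupon is dropped or tipped (height (world z) of coupon below 0.012 m or angle between coupon's own z axis and vertical above 0.5 rad).
It fails at once if the carriage runs more than 12 mm past the notch (y of stage in the frame of microscope above 0.012 m).
It fails at once if another thing on the bench is moved more than 20 mm (distance of any of tape_roll, solvent_bottle, jar, screw_dish, screwdriver, wedge from where it was at the start of the episode above 0.02 m).
It also fails if it takes over 72 s, if anything falls off the work surface, if the arm or the gripper's body presses on something with over 40 N, if the wrist force passes 120 N, or if a joint passes its speed limit or range.

## Working session

There is one attempt and no reset: what is moved stays moved. The work goes in short steps, Python scripts to look and compute and a tool call to move; the robot and the scene stay as the last step left them, time stands still between calls to the robot, and variables do not carry over. Pictures are saved under pics/ and viewed, at most 13 in all, crops included, and the job is handed in when it is done.

Besides the shell and the picture viewer there is one more tool, called after "Call:" as name(argument=value, ...), one argument or row to a line, values as JSON. jog_arm: Moves the arm, as the interface text tells. Its arguments: {"type":"object","properties":{"rows":{"type":"array","items":{"type":"array"}},"squeeze":{"type":"number"}},"required":["rows"]}

```bash
mkdir -p pics; ls; cat > h.py <<'E'
from station import *
import numpy as np, cv2
def w(pic,u,v,z=None):
    """pixel -> world; by depth, or intersect plane z"""
    K=pic["K"];T=pic["world_from_camera"]
    d=np.array([(u-K[0,2])/K[0,0],-(v-K[1,2])/K[1,1],-1.0])
    if z is None:
        r=pic["range_z"][int(round(v)),int(round(u))];return T[:3,:3]@(d*r)+T[:3,3]
    D=T[:3,:3]@d;o=T[:3,3];return o+D*(z-o[2])/D[2]
def cloud(pic):
    K=pic["K"];T=pic["world_from_camera"];r=pic["range_z"]
    v,u=np.mgrid[:384,:512];P=np.stack([(u-K[0,2])/K[0,0]*r,-(v-K[1,2])/K[1,1]*r,-r],-1)
    return P@T[:3,:3].T+T[:3,3]
E
python3 - <<'E'
from h import *
np.set_printoptions(precision=3,suppress=True)
for c in("scene","top"):
    p=camera(c);cv2.imwrite(f"pics/{c}0.png",cv2.resize(p["image"][...,::-1],(800,600)))
    print(c,[k for k in p],p["K"].tolist(),p["world_from_camera"][:3].round(3).tolist())
    for n in["coupon","rack","spatula","handle","stage","knob","microscope","tape_roll","solvent_bottle","jar","screw_dish","screwdriver","wedge","ball"]:
        for d in spot_point(n,p)[:3]:
            u,v=d["at"][0]*512,d["at"][1]*384
            print(n,round(d["p"],2),int(u),int(v),w(p,min(u,511),min(v,383)))
o=get_obs();print(o)
E
```

```text
pics
scene ['image', 'range_z', 'K', 'world_from_camera', 'shot'] [[492.62634904494394, 0.0, 259.12102009746684], [0.0, 492.62634904494394, 177.40566896809744], [0.0, 0.0, 1.0]] [[-0.619, -0.562, 0.549, 1.326], [0.786, -0.457, 0.417, 0.642], [0.016, 0.689, 0.725, 1.17]]
coupon 0.6 163 159 [ 0.593 -0.313  0.025]
rack 0.7 166 162 [ 0.601 -0.292  0.03 ]
spatula 0.74 246 146 [ 0.353 -0.155  0.001]
spatula 0.68 341 169 [0.241 0.161 0.002]
spatula 0.64 277 192 [0.457 0.056 0.003]
handle 0.74 260 167 [ 0.4   -0.056  0.   ]
handle 0.59 252 124 [ 0.285 -0.184  0.043]
handle 0.32 241 213 [0.622 0.044 0.046]
stage 0.64 164 162 [ 0.599 -0.306  0.021]
stage 0.61 241 215 [0.624 0.048 0.041]
knob 0.82 205 195 [ 0.655 -0.065  0.076]
microscope 0.91 283 235 [0.599 0.181 0.029]
tape_roll 0.92 150 206 [ 0.75  -0.216 -0.002]
tape_roll 0.38 204 196 [ 0.653 -0.072  0.066]
solvent_bottle 0.77 342 302 [0.684 0.431 0.042]
jar 0.62 133 173 [ 0.704 -0.334  0.031]
screw_dish 0.9 329 224 [0.465 0.256 0.007]
screw_dish 0.17 386 240 [ 0.398  0.414 -0.007]
screwdriver 0.84 386 236 [0.401 0.412 0.013]
wedge 0.56 195
[... 1052 characters left out ...]

jar 0.75 360 140 [ 0.676 -0.358  0.057]
screw_dish 0.59 188 206 [0.473 0.247 0.002]
screwdriver 0.75 143 228 [ 0.4    0.403 -0.002]
screwdriver 0.4 252 144 [0.673 0.015 0.059]
wedge 0.75 374 225 [ 0.388 -0.399  0.008]
ball 0.64 249 141 [0.687 0.026 0.048]
{'time_s': 1.5, 'qpos': array([-1.395,  0.3  ,  1.521, -0.   ,  1.321, -0.067]), 'joint_vel': array([-0.   , -0.   ,  0.001, -0.001,  0.   , -0.002]), 'tau': array([  0.001, -53.166, -35.292,   0.071,   0.021,  -0.   ]), 'ee_pos': array([ 0.132, -0.534,  0.205]), 'eef_rot': array([-3.142,  0.   ,  0.243]), 'force': array([0.092, 0.821, 0.172]), 'moment': array([-0.01 , -0.021,  0.005]), 'grip_force': 0.0, 'grip_width': 0.09417087809809697}
```

View pics/scene0.png

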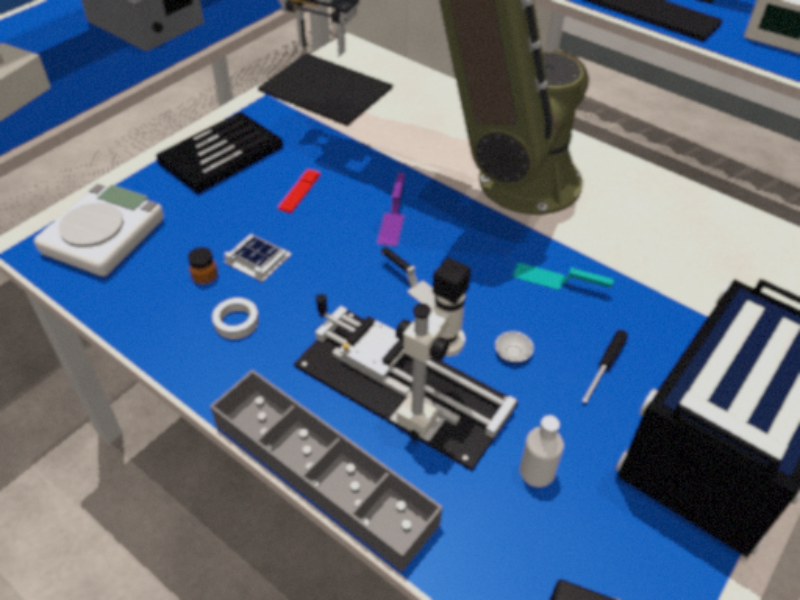

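View pics/top0.png

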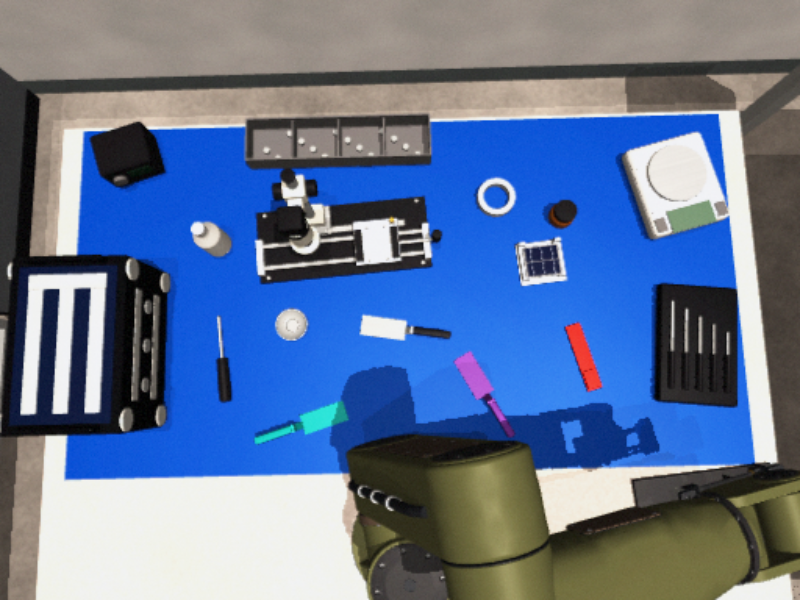

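The scene picture shows the steel spatula (black handle) in front of the slide at about (410,275) of 800x600, the rack with coupon at (258,255), the slide carriage at (375,350) with its knob at (322,303) and the microscope at (430,330). In the top view they are at (400,328), (541,261), (377,242), (436,236) and (298,235). I'll leave the purple and turquoise look-alikes alone.

```bash
cat > crops.py <<'E'
from h import *
import sys
def shoot(cam,n=6):
    ps=[camera(cam) for _ in range(n)]
    p=dict(ps[-1]);p["image"]=np.mean([q["image"].astype(float) for q in ps],0).astype(np.uint8)
    R=np.stack([q["range_z"] for q in ps]);R=np.where(R>0,R,np.nan);p["range_z"]=np.nan_to_num(np.nanmedian(R,0)).astype(np.float32);return p
def crop(p,u0,v0,du,dv,s):
    im=p["image"][v0:v0+dv,u0:u0+du,::-1];return cv2.resize(im,None,fx=s,fy=s,interpolation=cv2.INTER_CUBIC)
E
python3 - <<'E'
from crops import *
import pickle
np.set_printoptions(precision=4,suppress=True)
t=shoot("top",4);s=shoot("scene",4);pickle.dump((t,s),open("p.pkl","wb"))
def c400(p,u,v): return crop(p,u,v,100,75,4)
m=np.vstack([np.hstack([c400(t,215,180),c400(t,310,125)]),np.hstack([c400(t,190,115),c400(s,185,185)])])
cv2.imwrite("pics/c1.png",m)
# spatula
hsv=cv2.cvtColor(t["image"],cv2.COLOR_RGB2HSV)
def seg(mask,box,z,name):
    u0,v0,u1,v1=box;M=np.zeros((384,512),np.uint8);M[v0:v1,u0:u1]=mask[v0:v1,u0:u1]
    n,l,st,_=cv2.connectedComponentsWithStats(M);k=1+np.argmax(st[1:,4])
    v,u=np.nonzero(l==k);P=np.array([w(t,a,b,z)[:2] for a,b in zip(u,v)],np.float32)
    r=cv2.minAreaRect(P*1000);print(name,len(u),"rect",r,"mean",P.mean(0));return P
white=((hsv[...,1]<90)&(hsv[...,2]>110)).astype(np.uint8)
dark=(hsv[...,2]<70).astype(np.uint8)
seg(white,(222,195,264,225),.002,"blade")
seg(dark,(255,195,295,225),.044,"handle")
notblue=(~((hsv[...,0]>95)&(hsv[...,0]<125)&(hsv[...,1]>150)&(hsv[...,2]>60))).astype(np.uint8)
seg(notblue,(320,145,372,190),.02,"rack/coupon")
seg(notblue,(222,195,300,225),.02,"spat all")
C=cloud(t)
for n,(u,v) in dict(blade=(245,209),handle=(275,213),coupon=(346,167),stage=(241,155),blue=(300,200),base=(180,170)).items(): print(n,np.median(C[v-2:v+3,u-2:u+3].reshape(-1,3),0))
E
```

```text
blade 377 rect ((455.0490417480469, 41.194759368896484), (114.99678039550781, 44.26080322265625), 80.9353256225586) mean [0.4555 0.0457]
handle 100 rect ((439.54852294921875, -58.62459182739258), (76.40507507324219, 14.337925910949707), 81.38133239746094) mean [ 0.4395 -0.0579]
rack/coupon 819 rect ((594.7327270507812, -308.962646484375), (100.93089294433594, 105.41163635253906), 5.972456455230713) mean [ 0.5929 -0.309 ]
spat all 511 rect ((447.4272766113281, -0.17783355712890625), (196.92681884765625, 45.56896209716797), 80.93592071533203) mean [0.4519 0.0239]
blade [0.4573 0.0478 0.001 ]
handle [ 0.4371 -0.0554  0.0426]
coupon [ 0.5935 -0.3094  0.0215]
stage [0.6419 0.0562 0.0433]
blue [ 0.4839 -0.146  -0.    ]
base [0.5968 0.2714 0.0272]
```

View pics/c1.png

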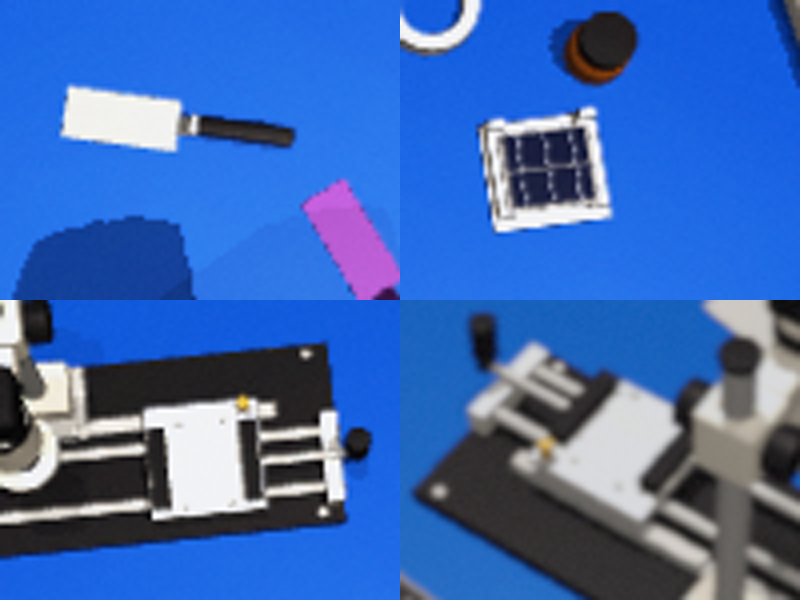

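The crops show four things:
- Spatula: blade (60–182, 87–151) and handle tip at (293,137) in the top-left tile.
- Coupon: lies squarely between the pegs, cells at about (548,168).
- Carriage: ledges at (157,473) and (250,458), with the ball at (242,402).
- Knob: at (357,443).

Next I'll refine these poses.

```bash
python3 - <<'E'
from crops import *
import pickle
np.set_printoptions(precision=4,suppress=True)
t,s=pickle.load(open("p.pkl","rb"));C=cloud(t);S=cloud(s)
hsv=cv2.cvtColor(t["image"],cv2.COLOR_RGB2HSV)
def seg(mask,box,z,name,p=t):
    u0,v0,u1,v1=box;M=np.zeros((384,512),np.uint8);M[v0:v1,u0:u1]=mask[v0:v1,u0:u1]
    n,l,st,_=cv2.connectedComponentsWithStats(M);k=1+np.argmax(st[1:,4])
    v,u=np.nonzero(l==k);P=np.array([w(p,a,b,z)[:2] for a,b in zip(u,v)],np.float32)
    r=cv2.minAreaRect(P*1000);d=np.median(C[v,u,2]) if p is t else 0
    print(name,len(u),"c %.1f %.1f size %.1f %.1f ang %.1f"%(*r[0],*r[1],r[2]),"mean",P.mean(0),"z",d);return P
cells=((hsv[...,2]<130)).astype(np.uint8)
cells=cv2.morphologyEx(cells,cv2.MORPH_CLOSE,np.ones((3,3),np.uint8))
seg(cells,(333,152,363,182),.022,"cells")
dark=(hsv[...,2]<80).astype(np.uint8)
seg(dark,(226,146,235,172),.058,"ledgeL");seg(dark,(248,142,257,168),.058,"ledgeR")
seg(dark,(275,144,286,156),.086,"knobtop")
yel=((hsv[...,0]>12)&(hsv[...,0]<32)&(hsv[...,1]>110)).astype(np.uint8)
seg(yel,(244,136,258,146),.05,"ball")
hs=cv2.cvtColor(s["image"],cv2.COLOR_RGB2HSV)
seg((hs[...,2]<70).astype(np.uint8),(198,185,213,203),.07,"knob scene(all)",s)
# heights along rails: profile, and clouds of microscope
for n,p,Q in(("top",t,C),("scene",s,S)):
  for nm in("microscope","knob","stage","ball"):
    for d in spot_point(nm,p)[:2] if 0 else []: pass
A=np.concatenate([C.reshape(-1,3),S.reshape(-1,3)])
A=A[(A[:,0]>.5)&(A[:,0]<.8)&(A[:,1]>-.12)&(A[:,1]<.35)]
for z0 in np.arange(.03,.36,.03):
    b=A[(A[:,2]>z0)&(A[:,2]<z0+.03)&(A[:,1]>.1)]
    if len(b)>10: print("z%.2f"%z0,len(b),"x",np.percentile(b[:,0],[2,50,98]),"y",np.percentile(b[:,1],[2,50,98]))
for y in np.arange(-.09,.02,.01):
    b=A[(abs(A[:,1]-y)<.005)&(abs(A[:,0]-.65)<.06)];print("y%.2f"%y,np.percentile(b[:,2],[50,90,98]))
E
```

```text
cells 395 c 602.7 -310.8 size 80.8 73.4 ang 5.5 mean [ 0.596 -0.312] z 0.02154556766859117
ledgeL 101 c 633.6 99.2 size 67.8 20.1 ang 4.2 mean [0.6323 0.098 ] z 0.056839780236811466
ledgeR 72 c 639.0 17.0 size 67.8 12.0 ang 4.2 mean [0.6401 0.0171] z 0.05668632741548574
knobtop 40 c 643.2 -73.8 size 18.1 26.1 ang 70.2 mean [ 0.6432 -0.0735] z 0.08572679202588485
ball 9 c 694.2 23.6 size 6.9 10.7 ang 88.7 mean [0.6936 0.0232] z 0.05881879743117002
knob scene(all) 55 c 649.9 -70.8 size 48.4 13.4 ang 48.4 mean [ 0.6492 -0.0717] z 0
z0.03 1253 x [0.586  0.6536 0.7401] y [0.1008 0.2178 0.3284]
z0.06 77 x [0.6287 0.7118 0.7213] y [0.1037 0.2096 0.2184]
z0.09 69 x [0.7005 0.7161 0.7208] y [0.1947 0.21   0.2185]
z0.12 88 x [0.6039 0.7142 0.7209] y [0.1756 0.2125 0.23  ]
z0.15 302 x [0.5992 0.6286 0.7206] y [0.1718 0.2134 0.2305]
z0.18 117 x [0.6035 0.6414 0.7212] y [0.1762 0.2132 0.2245]
z0.21 348 x [0.6038 0.6946 0.7283] y [0.1639 0.2175 0.249 ]
z0.24 1058 x [0.6074 0.6997 0.7279] y [0.1675 0.2096 0.2469]
z0.27 321 x [0.6036 0.6478 0.7204] y [0.1759 0.2094 0.2247]
z0.30 881 x [0.6043 0.6361 0.7211] y [0.1772 0.2036 0.2243]
y-0.09 [0.0005 0.0025 0.004 ]
y-0.08 [0.0012 0.0861 0.0896]
y-0.07 [0.0018 0.0877 0.0897]
y-0.06 [0.0338 0.0785 0.0881]
y-0.05 [0.0324 0.0364 0.042 ]
y-0.04 [0.0136 0.0335 0.0439]
y-0.03 [0.013  0.0331 0.0448]
y-0.02 [0.0125 0.0322 0.0433]
y-0.01 [0.0128 0.0327 0.0438]
y-0.00 [0.0144 0.0368 0.0441]
y0.01 [0.0433 0.0584 0.0596]
```

```bash
cat >> crops.py <<'E'
def blob(p,box,z,thr,close=3,k=4):
    """dark blob in box on a k-times enlarged picture -> minAreaRect in mm in plane z, and mean"""
    u0,v0,u1,v1=box;g=p["image"][v0:v1,u0:u1].max(-1);g=cv2.resize(g,None,fx=k,fy=k,interpolation=cv2.INTER_CUBIC)
    M=cv2.morphologyEx((g<thr).astype(np.uint8),cv2.MORPH_CLOSE,np.ones((close*k,)*2,np.uint8))
    n,l,st,_=cv2.connectedComponentsWithStats(M);i=1+np.argmax(st[1:,4]);v,u=np.nonzero(l==i)
    P=np.array([w(p,u0+(a+.5)/k-.5,v0+(b+.5)/k-.5,z)[:2] for a,b in zip(u,v)],np.float32)*1000
    r=cv2.minAreaRect(P);return np.round([*r[0],*r[1],r[2],*P.mean(0)],1)
E
python3 - <<'E'
from crops import *
import pickle
t,s=pickle.load(open("p.pkl","rb"))
g=t["image"].max(-1);print(g[150:186:2,334:362:2])
for th in(90,110,130):print("cells",th,blob(t,(334,155,361,179),.022,th))
for th in(60,80,100):
  print(th,"L",blob(t,(224,146,237,174),.058,th,1),"R",blob(t,(248,141,259,168),.058,th,1))
  print("handle",blob(t,(258,195,295,225),.044,th,1),"knob",blob(t,(275,143,286,157),.086,th,1))
gs=s["image"].max(-1)
for th in(130,): print("cells scene",blob(s,(150,148,178,172),.022,th))
# slide base plate edges & rails
print("base",blob(t,(160,120,276,185),.012,60,5))
E
```

```text
[[226 227 227 227 227 227 227 227 227 227 227 227 228 228]
 [226 227 226 228 228 228 227 228 228 217 127 240 239 227]
 [231 228 219 226 230 231 190 210 243 212 126 185 160 228]
 [240 231 245 245 242 242 241 241 212 195 175 206 246 227]
 [237 169 197 149 109  87  76  59  58 112  58 158 241 220]
 [161  70  61  89  60  63 116  62  61 100  65 104 242 229]
 [158  94  62  75  62  61 107  60  61  60  89  76 241 233]
 [220 115  63  90  61  61 110  62  62  61  76  67 238 211]
 [245 116  63 119  73  75  80 109  98 127 115  82 194 241]
 [242 174  91 107  63  62  64  90  62  64 152  62 197 245]
 [237 205  64 117  65  63  66  77  62  63 117  65 164 245]
 [237 192  74 103  66  64  64  82  63  64 149  65 129 241]
 [203 181  88  65  91  64  64 149  70  75  80 117 132 242]
 [144 193 116  91 113 120 153 214 193 202 206 178 189 167]
 [121 240 204 243 245 245 245 245 245 245 245 245 245 244]
 [229 245 245 245 245 245 243 241 243 231 218 191 229 232]
 [236 242 227 172 228 231 232 231 232 231 232 232 231 233]
 [232 232 232 232 232 232 232 231 232 233 232 232 232 231]]
cells 90 [ 594.2 -312.5   62.7   71.1    5.7  594.5 -312.8]
cells 110 [ 594.  -309.6   64.7   78.6    6.   594.4 -312.6]
cells 130 [ 592.2 -313.2   77.1   78.9   12.3  594.5 -312.5]
60 L [632.6 103.   67.3  28.6   4.2 630.4 100.4] R [638.6  15.6  67.6  11.6   4.2 638.9  16. ]
handle [438.8 -59.3  76.9  14.2  81.1 439.3 -57.8] knob [642.8 -74.3  18.5  25.   88.  642.4 -74.2]
80 L [632.4 102.9  68.7  28.8   4.2 632.  100.9] R [638.8   8.6  68.1  28.    3.4 640.   14.1]
handle [438.4 -59.6  79.2  16.3  81.4 438.4 -59. ] knob [642.4 -74.3  20.2  25.9  88.  642.3 -74.1]
100 L [632.2 102.6  69.8  29.5   4.2 631.9 100.7] R [639.    8.1  70.   30.6   3.4 640.9  11.2]
handle [438.6 -59.7  80.8  17.7  81.4 438.4 -59. ] knob [642.3 -74.3  21.9  27.6  88.2 642.1 -73.9]
cells scene [ 601.9 -307.8   80.    81.4    5.7  600.2 -308.5]
base [686.9 135.8 221.4 385.5   4.3 657.3 143.6]
```

```bash
cat >> h.py <<'E'
def to(x,y,z,yaw=None):
    o=get_obs();p=o["ee_pos"];a=o["eef_rot"][2];c,s=np.cos(a),np.sin(a)
    dx,dy=x-p[0],y-p[1];r=dict(t=round(o["time_s"],2),shift_mm=np.round(1e3*np.array([c*dx+s*dy,s*dx-c*dy,p[2]-z]),1),pos=p.round(4),rot=np.degrees(o["eef_rot"]).round(2),F=o["force"].round(2),M=o["moment"].round(2),gw=round(o["grip_width"],4),gf=round(o["grip_force"],2))
    if yaw is not None:r["turn"]=round((np.degrees(a)-yaw+180)%360-180,2)
    print(r)
E
```

Call:
jog_arm(
  rows=[
    [[0, 0, 0], -6.74, 0.094],
    [[0, 0, 0], -6.74, 0.094],
    [[0, 0, 0], -6.74, 0.094],
    [[0, 0, 0], -6.74, 0.094],
    [[0, 0, 0], -6.74, 0.094],
    [[0, 0, 0], -6.74, 0.094],
    [[0, 0, 0], -6.74, 0.094],
    [[0, 0, 0], -6.74, 0.094],
    [[0, 0, 0], -6.74, 0.094],
    [[0, 0, 0], -6.74, 0.094],
  ],
)

```text
time_s: 2.73
ee_pos: [0.1322, -0.5339, 0.2054]
eef_rot: [-3.142, -0.0, 1.425]
force: [0.2, 0.5, 0.4]
grip_width: 0.0939
grip_force: 0.0
```

Call:
jog_arm(
  rows=[
    [[0.03, 0.0129, 0], 0, 0.094],
    [[0.03, 0.0129, 0], 0, 0.094],
    [[0.03, 0.0129, 0], 0, 0.094],
    [[0.03, 0.0129, 0], 0, 0.094],
    [[0.03, 0.0129, 0], 0, 0.094],
    [[0.03, 0.0129, 0], 0, 0.094],
    [[0.03, 0.0129, 0], 0, 0.094],
    [[0.03, 0.0129, 0], 0, 0.094],
    [[0.03, 0.0129, 0], 0, 0.094],
    [[0.03, 0.0129, 0], 0, 0.094],
    [[0.03, 0.0129, 0], 0, 0.094],
    [[0.03, 0.0129, 0], 0, 0.094],
  ],
)

```text
time_s: 3.73
ee_pos: [0.3402, -0.1999, 0.2057]
eef_rot: [3.141, 0.0, 1.419]
force: [0.7, 0.4, 0.4]
grip_width: 0.094
grip_force: 0.0
```

Call:
jog_arm(
  rows=[
    [[0.03, 0.0129, 0], 0, 0.06],
    [[0.03, 0.0129, 0], 0, 0.06],
    [[0.03, 0.0129, 0], 0, 0.06],
    [[0.03, 0.0129, 0], 0, 0.06],
    [[0.03, 0.0129, 0], 0, 0.06],
    [[0.0, 0.0, 0], 0, 0.06],
    [[0, 0, 0], 0, 0.06],
  ],
)

```text
time_s: 4.32
ee_pos: [0.4263, -0.0618, 0.2053]
eef_rot: [-3.141, 0.0, 1.422]
force: [0.2, -0.5, 0.9]
grip_width: 0.0603
grip_force: 0.0
```

```bash
python3 -c "
from h import *
to(.4425,-.0365,.018,81.3)"
```

```text
{'t': 4.32, 'shift_mm': array([ 27.4,  12.2, 187.3]), 'pos': array([ 0.4263, -0.0618,  0.2053]), 'rot': array([-179.98,    0.  ,   81.48]), 'F': array([ 0.23, -0.47,  0.9 ]), 'M': array([-0.07, -0.07, -0.03]), 'gw': 0.0603, 'gf': 0.0, 'turn': np.float64(0.18)}
```

Call:
jog_arm(
  rows=[
    [[0.0274, 0.0122, 0], 0.2, 0.06],
    [[0, 0, 0.035], 0, 0.05],
    [[0, 0, 0.035], 0, 0.05],
    [[0, 0, 0.035], 0, 0.05],
    [[0, 0, 0.03], 0, 0.05],
    [[0, 0, 0.025], 0, 0.05],
    [[0, 0, 0.017], 0, 0.05],
    [[0, 0, 0.01], 0, 0.05],
    [[0, 0, 0], 0, 0.05],
  ],
)

```text
time_s: 5.07
ee_pos: [0.4412, -0.0383, 0.0171]
eef_rot: [-3.139, 0.0, 1.415]
force: [0.4, 0.6, 0.7]
grip_width: 0.0497
grip_force: 0.0
```

```bash
python3 - <<'E'
from crops import *
to(.4425,-.0365,.018,81.3)
s=camera("scene");t=camera("top")
cv2.imwrite("pics/g1.png",np.hstack([crop(s,215,120,100,100,4),crop(t,215,160,100,100,4)]))
E
```

```text
{'t': 5.07, 'shift_mm': array([ 1.9,  1.1, -0.9]), 'pos': array([ 0.4412, -0.0383,  0.0171]), 'rot': array([-179.84,    0.  ,   81.05]), 'F': array([0.42, 0.65, 0.73]), 'M': array([-0.05, -0.1 ,  0.02]), 'gw': 0.0497, 'gf': 0.0, 'turn': np.float64(-0.25)}
```

View pics/g1.png

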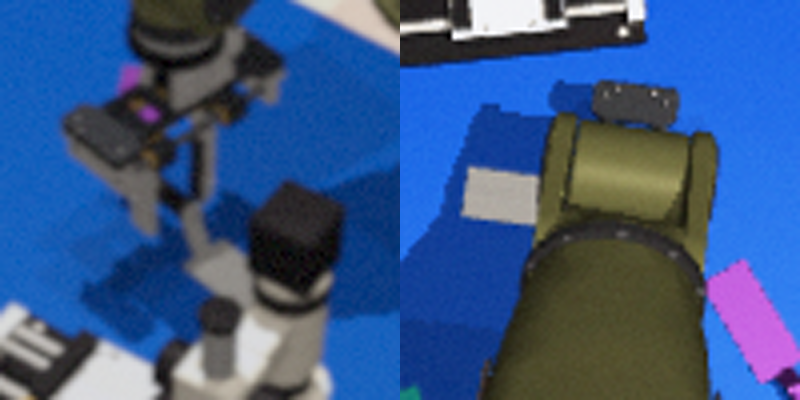

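The fingers straddle the handle at about (175,195) in the scene tile, with the blade visible and undisturbed in both views. I'll close on it and lift.

Call:
jog_arm(
  rows=[
    [[0, 0, 0], 0, 0.03],
    [[0, 0, 0], 0, 0.02],
    [[0, 0, 0], 0, 0.01],
    [[0, 0, 0], 0, 0.0],
    [[0, 0, 0], 0, 0.0],
    [[0, 0, 0], 0, 0.0],
    [[0, 0, 0], 0, 0.0],
    [[0, 0, 0], 0, 0.0],
  ],
  squeeze=60,
)

```text
time_s: 5.83
ee_pos: [0.4424, -0.0377, 0.0186]
eef_rot: [3.141, 0.0, 1.416]
force: [-0.6, -0.3, 3.6]
grip_width: 0.0153
grip_force: 60.0
```

Call:
jog_arm(
  rows=[
    [[0, 0, -0.01], 0, 0.0],
    [[0, 0, -0.02], 0, 0.0],
    [[0, 0, -0.02], 0, 0.0],
    [[0, 0, -0.02], 0, 0.0],
    [[0, 0, -0.02], 0, 0.0],
    [[0, 0, -0.01], 0, 0.0],
    [[0, 0, 0], 0, 0.0],
  ],
)

```text
time_s: 6.42
ee_pos: [0.4431, -0.0377, 0.1206]
eef_rot: [3.138, 0.0, 1.416]
force: [0.3, -0.5, -1.0]
grip_width: 0.0155
grip_force: 60.0
```

```bash
python3 - <<'E'
from crops import *
to(.4425,-.0365,.118,81.3)
t=shoot("top",1);s=shoot("scene",1)
T=cloud(t);S=cloud(s)
# blade plane: points near commanded blade
for n,Q in(("top",T),("scene",S)):
    P=Q.reshape(-1,3);P=P[(abs(P[:,0]-.456)<.035)&(P[:,1]>.005)&(P[:,1]<.12)&(P[:,2]>.05)&(P[:,2]<.15)]
    if len(P)<10: print(n,len(P));continue
    A=np.c_[P[:,:2],np.ones(len(P))];k=np.linalg.lstsq(A,P[:,2],rcond=None)[0]
    print(n,len(P),"plane",k,"z",np.median(P[:,2]),"x",P[:,0].min(),P[:,0].max(),"y",P[:,1].min(),P[:,1].max())
E
```

```text
{'t': 6.42, 'shift_mm': array([ 1.1, -0.8,  2.6]), 'pos': array([ 0.4431, -0.0377,  0.1206]), 'rot': array([179.79,   0.  ,  81.11]), 'F': array([ 0.32, -0.45, -0.99]), 'M': array([-0.04, -0.04, -0.04]), 'gw': 0.0155, 'gf': 60.0, 'turn': np.float64(-0.19)}
top 272 plane [ 0.00056534 -0.00097061  0.10298032] z 0.1030038199685549 x 0.4304345700212575 0.4853043488656413 y 0.0051461406787333295 0.09941224300067321
scene 192 plane [0.01439345 0.01348024 0.09603719] z 0.10303992759851544 x 0.42493064147823656 0.4800327176895526 y 0.005161619960351249 0.0624960781912669crops.py:6: RuntimeWarning: All-NaN slice encountered
  R=np.stack([q["range_z"] for q in ps]);R=np.where(R>0,R,np.nan);p["range_z"]=np.nan_to_num(np.nanmedian(R,0)).astype(np.float32);return p
```

Call:
jog_arm(
  rows=[
    [[0, 0, 0], 6.83, 0.0],
    [[0, 0, 0], 6.83, 0.0],
    [[0, 0, 0], 6.83, 0.0],
    [[0, 0, 0], 6.83, 0.0],
    [[0, 0, 0], 6.83, 0.0],
    [[0, 0, 0], 6.83, 0.0],
    [[0, 0, 0], 6.83, 0.0],
    [[0, 0, 0], 6.83, 0.0],
    [[0, 0, 0], 6.83, 0.0],
    [[0, 0, 0], 6.83, 0.0],
    [[0, 0, 0], 6.83, 0.0],
  ],
)

```text
time_s: 7.43
ee_pos: [0.4415, -0.0375, 0.117]
eef_rot: [-3.141, 0.003, 0.098]
force: [0.1, 0.2, -0.9]
grip_width: 0.0153
grip_force: 60.0
```

Call:
jog_arm(
  rows=[
    [[-0.004, 0.012, 0], 0, 0.0],
    [[-0.007, 0.024, 0], 0, 0.0],
    [[-0.008, 0.028, 0], 0, 0.0],
    [[-0.008, 0.028, 0], 0, 0.0],
    [[-0.008, 0.028, 0], 0, 0.0],
    [[-0.008, 0.028, 0], 0, 0.0],
    [[-0.008, 0.028, 0], 0, 0.0],
    [[-0.008, 0.028, 0], 0, 0.0],
    [[-0.008, 0.028, 0], 0, 0.0],
    [[-0.007, 0.026, 0], 0, 0.0],
    [[-0.005, 0.02, 0], 0, 0.0],
    [[-0.003, 0.012, 0], 0, 0.0],
  ],
)

```text
time_s: 8.43
ee_pos: [0.3899, -0.336, 0.1168]
eef_rot: [-3.14, 0.002, 0.103]
force: [-0.8, 0.6, -0.9]
grip_width: 0.0153
grip_force: 60.0
```

Call:
jog_arm(
  rows=[
    [[0, 0, 0], 0, 0.0],
    [[0, 0, 0.015], 0, 0.0],
    [[0, 0, 0.02], 0, 0.0],
    [[0, 0, 0.02], 0, 0.0],
    [[0, 0, 0.01], 0, 0.0],
    [[0, 0, 0], 0, 0.0],
    [[0, 0, 0], 0, 0.0],
  ],
)

```text
time_s: 9.02
ee_pos: [0.3911, -0.3339, 0.0535]
eef_rot: [-3.141, 0.001, 0.105]
force: [-0.1, -0.5, -1.0]
grip_width: 0.0155
grip_force: 60.0
```

```bash
python3 - <<'E'
from crops import *
to(.392,-.3328,.028,6)
s=camera("scene");t=camera("top")
for th in(90,110):print("cells",blob(t,(334,155,361,179),.022,th))
cv2.imwrite("pics/g2.png",np.hstack([crop(s,120,80,100,100,4),crop(t,300,130,100,100,4)]))
S=np.vstack([cloud(s).reshape(-1,3),cloud(t).reshape(-1,3)])
P=S[(S[:,0]>.435)&(S[:,0]<.55)&(abs(S[:,1]+.32)<.05)&(S[:,2]>.025)&(S[:,2]<.08)]
A=np.c_[P[:,:2],np.ones(len(P))];print(len(P),np.linalg.lstsq(A,P[:,2],rcond=None)[0],np.median(P,0),P.min(0),P.max(0))
print(cv2.minAreaRect((P[:,:2]*1000).astype(np.float32)))
E
```

```text
{'t': 9.02, 'shift_mm': array([ 1. , -1. , 25.5]), 'pos': array([ 0.3911, -0.3339,  0.0535]), 'rot': array([-1.7995e+02,  3.0000e-02,  6.0100e+00]), 'F': array([-0.14, -0.48, -1.04]), 'M': array([-0.01, -0.  , -0.02]), 'gw': 0.0155, 'gf': 60.0, 'turn': np.float64(0.01)}
cells [ 594.2 -312.5   62.7   71.1    5.7  594.6 -312.8]
cells [ 594.3 -312.6   64.4   72.5    6.7  594.3 -312.6]
578 [ 0.00208926 -0.00210489  0.03517694] [ 0.48204601 -0.32274118  0.0370247 ] [ 0.43522175 -0.34921648  0.02798893] [ 0.5288452  -0.29357545  0.04392342]
((480.55316162109375, -322.748046875), (93.72198486328125, 52.27789306640625), 6.515708923339844)
```

View pics/g2.png

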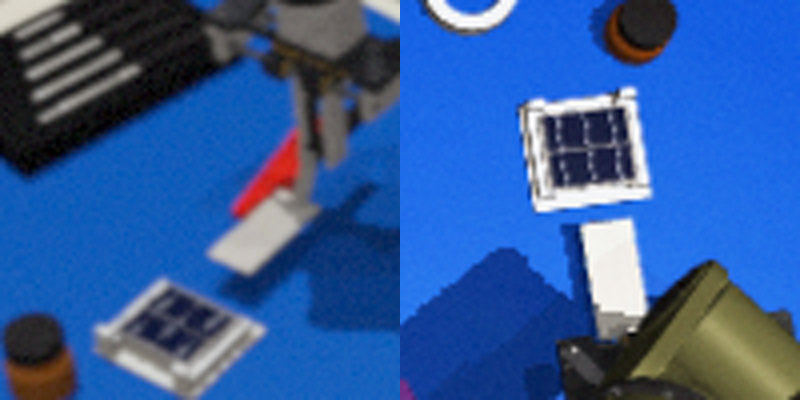

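The blade lies level at (613,270) in the top tile, lined up with the channel, and the coupon is at (590,148). I'll go down and insert.

Call:
jog_arm(
  rows=[
    [[0, 0.001, 0.01], 0, 0.0],
    [[0, 0, 0.01], 0, 0.0],
    [[0, 0, 0.0055], 0, 0.0],
    [[0, 0, 0], 0, 0.0],
    [[0, 0, 0], 0, 0.0],
  ],
)

```text
time_s: 9.53
ee_pos: [0.3908, -0.3354, 0.0275]
eef_rot: [-3.141, 0.001, 0.104]
force: [-0.2, -0.6, -0.4]
grip_width: 0.0159
grip_force: 60.0
```

```bash
python3 -c "
from h import *
to(.5093,-.3214,.028,6)"
```

```text
{'t': 9.53, 'shift_mm': array([119.3,  -1.6,  -0.5]), 'pos': array([ 0.3908, -0.3354,  0.0275]), 'rot': array([-1.7995e+02,  4.0000e-02,  5.9800e+00]), 'F': array([-0.22, -0.56, -0.37]), 'M': array([-0.04,  0.05, -0.03]), 'gw': 0.0159, 'gf': 60.0, 'turn': np.float64(-0.02)}
```

Call:
jog_arm(
  rows=[
    [[0.008, 0, 0], 0, 0.0],
    [[0.012, 0, 0], 0, 0.0],
    [[0.014, 0, 0], 0, 0.0],
    [[0.014, 0, 0], 0, 0.0],
    [[0.014, 0, 0], 0, 0.0],
    [[0.014, 0, 0], 0, 0.0],
    [[0.014, 0, 0], 0, 0.0],
    [[0.013, 0, 0], 0, 0.0],
    [[0.009, 0, 0], 0, 0.0],
    [[0.006, -0.0005, 0], 0, 0.0],
    [[0, 0, 0], 0, 0.0],
    [[0, 0, 0], 0, 0.0],
  ],
)

```text
time_s: 10.53
ee_pos: [0.5083, -0.3226, 0.0278]
eef_rot: [-3.141, 0.0, 0.105]
force: [-0.4, -0.7, -0.7]
grip_width: 0.0155
grip_force: 60.0
```

Call:
jog_arm(
  rows=[
    [[0, 0, -0.002], 0, 0.0],
    [[0, 0, -0.002], 0, 0.0],
    [[0, 0, -0.002], 0, 0.0],
    [[0, 0, -0.003], 0, 0.0],
    [[0, 0, -0.004], 0, 0.0],
    [[0, 0, -0.006], 0, 0.0],
    [[0, 0, -0.008], 0, 0.0],
    [[0, 0, -0.008], 0, 0.0],
    [[0, 0, -0.008], 0, 0.0],
    [[0, 0, -0.006], 0, 0.0],
    [[0, 0, -0.003], 0, 0.0],
    [[0, 0, 0], 0, 0.0],
  ],
)

```text
time_s: 11.53
ee_pos: [0.5086, -0.323, 0.0809]
eef_rot: [3.141, -0.001, 0.104]
force: [0.4, -0.1, -2.0]
grip_width: 0.0153
grip_force: 60.0
```

```bash
python3 - <<'E'
from crops import *
to(.5093,-.3214,.08,6)
s=camera("scene");t=camera("top")
for th in(90,110):print("cells",blob(t,(330,140,370,185),.075,th))
cv2.imwrite("pics/g3.png",np.hstack([crop(s,120,80,100,100,4),crop(t,300,110,100,100,4)]))
E
```

```text
{'t': 11.53, 'shift_mm': array([ 0.8, -1.5,  0.9]), 'pos': array([ 0.5086, -0.323 ,  0.0809]), 'rot': array([ 1.7995e+02, -6.0000e-02,  5.9800e+00]), 'F': array([ 0.35, -0.07, -1.97]), 'M': array([-0.02,  0.13, -0.  ]), 'gw': 0.0153, 'gf': 60.0, 'turn': np.float64(-0.02)}
cells [ 588.5 -304.7   84.7  157.3   56.1  578.1 -308.1]
cells [ 575.2 -315.9  101.8  140.1    6.7  578.5 -308.1]
```

View pics/g3.png

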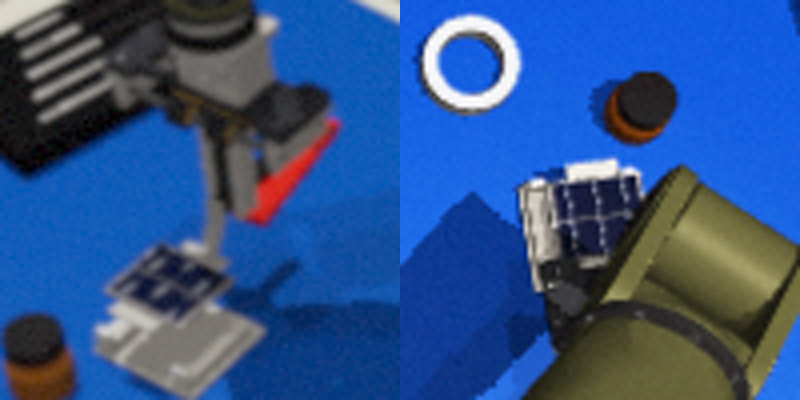

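The coupon is lifted level on the blade, at (165,280) in the scene tile, and the empty rack shows below. I'll carry it high over to the stage.

Call:
jog_arm(
  rows=[
    [[0, 0, -0.003], 0.3, 0.0],
    [[0, 0, -0.006], 0.5, 0.0],
    [[0, 0, -0.009], 0.5, 0.0],
    [[0, 0, -0.01], 0.5, 0.0],
    [[0, 0, -0.01], 0, 0.0],
    [[0, 0, -0.009], 0, 0.0],
    [[0, 0, -0.008], 0, 0.0],
    [[0, 0, -0.006], 0, 0.0],
    [[0, 0, -0.003], 0, 0.0],
    [[0, 0, -0.001], 0, 0.0],
  ],
)

```text
time_s: 12.47
ee_pos: [0.5084, -0.3228, 0.1455]
eef_rot: [3.141, -0.0, 0.073]
force: [-0.5, 0.5, -2.1]
grip_width: 0.0155
grip_force: 60.0
```

Call:
jog_arm(
  rows=[
    [[0.0007, -0.004, 0], 0, 0.0],
    [[0.0015, -0.008, 0], 0, 0.0],
    [[0.0022, -0.012, 0], 0, 0.0],
    [[0.003, -0.016, 0], 0, 0.0],
    [[0.0037, -0.02, 0], 0, 0.0],
    [[0.0037, -0.02, 0], 0, 0.0],
    [[0.0037, -0.02, 0], 0, 0.0],
    [[0.0037, -0.02, 0], 0, 0.0],
    [[0.0037, -0.02, 0], 0, 0.0],
    [[0.0037, -0.02, 0], 0, 0.0],
    [[0.0037, -0.02, 0], 0, 0.0],
    [[0.0037, -0.02, 0], 0, 0.0],
  ],
)

```text
time_s: 13.47
ee_pos: [0.5304, -0.1181, 0.1449]
eef_rot: [-3.141, 0.0, 0.074]
force: [0.3, -0.2, -1.9]
grip_width: 0.0154
grip_force: 60.0
```

Call:
jog_arm(
  rows=[
    [[0.0037, -0.02, 0], 0, 0.0],
    [[0.0037, -0.02, 0], 0, 0.0],
    [[0.0037, -0.02, 0], 0, 0.0],
    [[0.0037, -0.02, 0], 0, 0.0],
    [[0.0037, -0.02, 0], 0, 0.0],
    [[0.0037, -0.02, 0], 0, 0.0],
    [[0.003, -0.016, 0], 0, 0.0],
    [[0.0026, -0.014, 0], 0, 0.0],
    [[0.0018, -0.01, 0], 0, 0.0],
    [[0.001, -0.006, 0], 0, 0.0],
    [[0.0005, -0.0024, 0], 0, 0.0],
    [[0, 0, 0], 0, 0.0],
  ],
)

```text
time_s: 14.47
ee_pos: [0.5492, 0.05, 0.1449]
eef_rot: [3.142, 0.0, 0.074]
force: [1.4, -0.1, -2.4]
grip_width: 0.0159
grip_force: 60.0
```

Call:
jog_arm(
  rows=[
    [[0, 0, 0], 0, 0.0],
    [[0, 0, 0], 0, 0.0],
    [[0, 0, 0], 0, 0.0],
    [[0, 0, 0], 0, 0.0],
  ],
)

```text
time_s: 14.8
ee_pos: [0.5494, 0.0492, 0.145]
eef_rot: [-3.142, 0.0, 0.072]
force: [0.3, 1.7, -0.8]
grip_width: 0.0154
grip_force: 60.0
```

```bash
python3 - <<'E'
from crops import *
import pickle
to(.5498,.0494,.10,4.2)
s=camera("scene");t=camera("top");pickle.dump((t,s),open("q.pkl","wb"))
cv2.imwrite("pics/g4.png",np.hstack([crop(s,190,140,100,100,4),crop(t,200,100,100,100,4)]))
E
```

```text
{'t': 14.8, 'shift_mm': array([ 0.4, -0.2, 45. ]), 'pos': array([0.5494, 0.0492, 0.145 ]), 'rot': array([-180.  ,    0.  ,    4.14]), 'F': array([ 0.26,  1.66, -0.83]), 'M': array([-0.03,  0.11,  0.03]), 'gw': 0.0154, 'gf': 60.0, 'turn': np.float64(-0.06)}
```

View pics/g4.png

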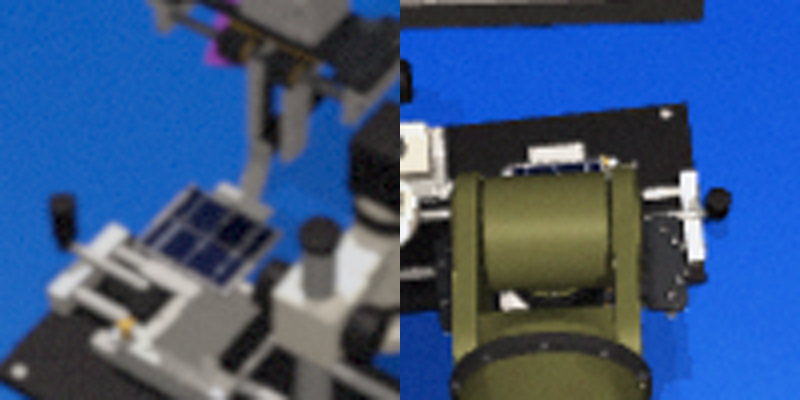

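The scene tile shows the coupon at (210,240) on the blade above the carriage, with the knob at (62,215) and the ball at (125,325). I'll check the coupon and carriage offsets in the same view.

```bash
python3 - <<'E'
from crops import *
import pickle
np.set_printoptions(precision=4,suppress=True)
t0,s0=pickle.load(open("p.pkl","rb"));t1,s1=pickle.load(open("q.pkl","rb"))
def cells(p,box,z):
    u0,v0,u1,v1=box;k=4;I=cv2.resize(p["image"][v0:v1,u0:u1],None,fx=k,fy=k,interpolation=cv2.INTER_CUBIC).astype(int)
    M=((I[...,2]>I[...,0]+15)&(I.max(-1)<125)&(I[...,2]<I[...,0]+75)).astype(np.uint8)
    M=cv2.morphologyEx(M,cv2.MORPH_CLOSE,np.ones((13,13),np.uint8))
    M=cv2.morphologyEx(M,cv2.MORPH_OPEN,np.ones((9,9),np.uint8))
    n,l,st,_=cv2.connectedComponentsWithStats(M);i=1+np.argmax(st[1:,4]);v,u=np.nonzero(l==i)
    P=np.array([w(p,u0+(a+.5)/k-.5,v0+(b+.5)/k-.5,z)[:2] for a,b in zip(u,v)],np.float32)*1000
    r=cv2.minAreaRect(P);return np.round([*r[0],*r[1],r[2],*P.mean(0)],1)
print("top0",cells(t0,(334,153,363,182),.022));print("scene0",cells(s0,(148,146,180,174),.022))
print("scene1",cells(s1,(220,180,265,216),.1325))
# depth of coupon in scene1
S=cloud(s1);P=S[195:205,237:248].reshape(-1,3);print(np.median(P,0),np.linalg.lstsq(np.c_[P[:,:2],np.ones(len(P))],P[:,2],rcond=None)[0])
# stage in scene0: ledges, seat rect via depth
S0=cloud(s0).reshape(-1,3);T0=cloud(t0).reshape(-1,3)
for n,Q in(("s",S0),("t",T0)):
    a=np.radians(4.2);d=Q[:,:2]-[.636,.057];X=d@[np.cos(a),np.sin(a)];Y=d@[-np.sin(a),np.cos(a)]
    m=(abs(Q[:,2]-.058)<.004)&(abs(X)<.05)&(abs(Y)<.07)
    print(n,m.sum(),[np.percentile(X[m],[2,98]),np.percentile(Y[m],[2,98])])
    h=np.histogram(Y[m],np.arange(-.07,.071,.005))[0];print(h)
    c=(abs(Q[:,2]-.084)<.006)&(abs(X)<.03)&(Y<-.1)&(Y>-.16);print("knob",X[c].mean(),Y[c].mean(),c.sum())
E
```

```text
top0 [ 595.6 -312.3   63.4   71.6    5.2  595.5 -312.2]
scene0 [ 593.  -311.4   61.1   65.6    5.3  593.2 -311.4]
scene1 [633.7  65.2  64.   87.5   5.2 634.6  61.5]
[0.637  0.0604 0.1334] [ 0.0455 -0.0026  0.1045]
s 217 [array([-0.0297,  0.0477]), array([-0.0446,  0.0506])]
[ 0  0  0  0  1 37 32 37 14  0  0  0  0  0  0  0  0  0  0  0  4 28 29 25
 10  0  0  0]
knob 0.004026918382371449 -0.1271823341127415 43
t 187 [array([-0.0326,  0.0348]), array([-0.0469,  0.0477])]
[ 0  0  0  0 16 27 31 21  0  0  0  0  0  0  0  0  0  0  0  0 16 29 29 18
  0  0  0  0]
knob 0.0004169199910821506 -0.13108587703551247 34
```

Call:
jog_arm(
  rows=[
    [[0.0005, -0.0005, 0.003], 0, 0.0],
    [[0.0005, 0, 0.006], 0, 0.0],
    [[0.0005, 0, 0.009], 0, 0.0],
    [[0, 0, 0.01], 0, 0.0],
    [[0, 0, 0.01], 0, 0.0],
    [[0, 0, 0.009], 0, 0.0],
    [[0, 0, 0.008], 0, 0.0],
    [[0, 0, 0.006], 0, 0.0],
    [[0, 0, 0.003], 0, 0.0],
    [[0, 0, 0], 0, 0.0],
    [[0, 0, 0], 0, 0.0],
  ],
)

```text
time_s: 15.82
ee_pos: [0.551, 0.0502, 0.0811]
eef_rot: [3.142, -0.0, 0.073]
force: [0.2, 0.6, -1.0]
grip_width: 0.0157
grip_force: 60.0
```

```bash
python3 - <<'E'
from crops import *
to(.5508,.05,.0685,4.2)
s=camera("scene");cv2.imwrite("pics/g5.png",crop(s,195,160,80,75,8))
E
```

```text
{'t': 15.82, 'shift_mm': array([-0.2,  0.2, 12.6]), 'pos': array([0.551 , 0.0502, 0.0811]), 'rot': array([ 1.80e+02, -1.00e-02,  4.18e+00]), 'F': array([ 0.2 ,  0.62, -0.97]), 'M': array([-0.02,  0.13, -0.05]), 'gw': 0.0157, 'gf': 60.0, 'turn': np.float64(-0.02)}
```

View pics/g5.png

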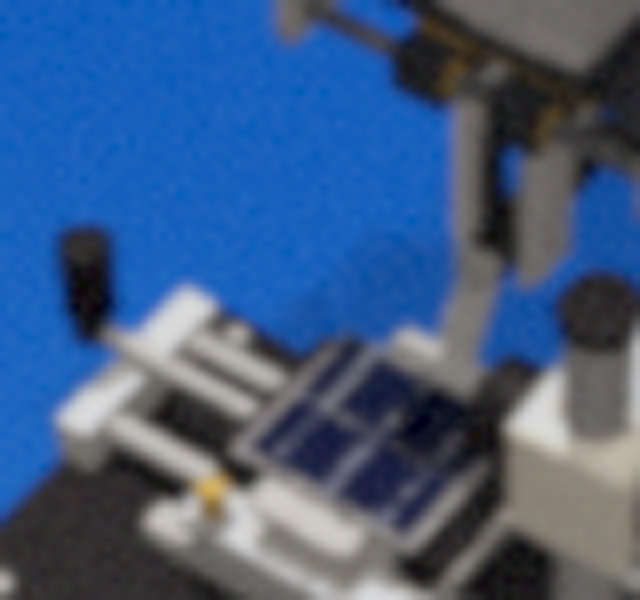

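The coupon sits squarely over the carriage at (365,440), with the blade's tip showing at its rear edge at (310,520). Now I'll lower it slowly.

Call:
jog_arm(
  rows=[
    [[0, 0, 0.002], 0, 0.0],
    [[0, 0, 0.002], 0, 0.0],
    [[0, 0, 0.0015], 0, 0.0],
    [[0, 0, 0.001], 0, 0.0],
    [[0, 0, 0.001], 0, 0.0],
    [[0, 0, 0.001], 0, 0.0],
    [[0, 0, 0.001], 0, 0.0],
    [[0, 0, 0.0015], 0, 0.0],
    [[0, 0, 0.0015], 0, 0.0],
    [[0, 0, 0], 0, 0.0],
    [[0, 0, 0], 0, 0.0],
  ],
)

```text
time_s: 16.78
ee_pos: [0.5508, 0.0502, 0.0684]
eef_rot: [-3.142, 0.0, 0.073]
force: [-0.7, 0.2, -2.2]
grip_width: 0.0158
grip_force: 60.0
```

```bash
python3 - <<'E'
from crops import *
to(.5508,.05,.0685,4.2)
s=shoot("scene",2);S=cloud(s)
P=S[180:220,215:260].reshape(-1,3);P=P[(abs(P[:,2]-.062)<.012)&(abs(P[:,0]-.637)<.035)&(abs(P[:,1]-.0575)<.04)]
print(len(P),np.median(P,0),np.linalg.lstsq(np.c_[P[:,:2],np.ones(len(P))],P[:,2],rcond=None)[0])
E
```

```text
{'t': 16.78, 'shift_mm': array([-0. ,  0.2, -0.1]), 'pos': array([0.5508, 0.0502, 0.0684]), 'rot': array([-1.80e+02,  1.00e-02,  4.18e+00]), 'F': array([-0.73,  0.16, -2.24]), 'M': array([-0.  ,  0.06, -0.04]), 'gw': 0.0158, 'gf': 60.0, 'turn': np.float64(-0.02)}
348 [0.63194108 0.04858201 0.06297938] [0.00381138 0.00805927 0.06017114]crops.py:6: RuntimeWarning: All-NaN slice encountered
  R=np.stack([q["range_z"] for q in ps]);R=np.where(R>0,R,np.nan);p["range_z"]=np.nan_to_num(np.nanmedian(R,0)).astype(np.float32);return p
```

Call:
jog_arm(
  rows=[
    [[-0.003, 0, 0], 0, 0.0],
    [[-0.005, 0, 0], 0, 0.0],
    [[-0.007, 0, 0], 0, 0.0],
    [[-0.01, 0, 0], 0, 0.0],
    [[-0.013, 0, 0], 0, 0.0],
    [[-0.015, 0, 0], 0, 0.0],
    [[-0.017, 0, 0], 0, 0.0],
    [[-0.017, 0, 0], 0, 0.0],
    [[-0.017, 0, 0], 0, 0.0],
    [[-0.015, 0, 0], 0, 0.0],
    [[-0.009, 0, 0], 0, 0.0],
    [[0, 0, 0], 0, 0.0],
  ],
)

```text
time_s: 17.88
ee_pos: [0.4218, 0.0408, 0.0686]
eef_rot: [-3.142, 0.0, 0.073]
force: [-0.3, -0.2, -1.1]
grip_width: 0.0154
grip_force: 60.0
```

```bash
python3 - <<'E'
from crops import *
import pickle
to(.4425,-.0375,.1,81.1)
t=shoot("top",2);s=shoot("scene",2);pickle.dump((t,s),open("r.pkl","wb"))
print("cells top",blob(t,(226,136,256,176),.062,110))
cv2.imwrite("pics/g6.png",np.hstack([crop(s,195,150,80,100,5),crop(t,195,110,80,100,5)]))
E
```

```text
{'t': 17.88, 'shift_mm': array([ 15. ,  79.6, -31.4]), 'pos': array([0.4218, 0.0408, 0.0686]), 'rot': array([-1.80e+02,  1.00e-02,  4.18e+00]), 'F': array([-0.33, -0.24, -1.1 ]), 'M': array([-0.  ,  0.02, -0.03]), 'gw': 0.0154, 'gf': 60.0, 'turn': np.float64(-76.92)}
cells top [619.7  57.1 102.3 106.5  89.2 621.8  58.2]crops.py:6: RuntimeWarning: All-NaN slice encountered
  R=np.stack([q["range_z"] for q in ps]);R=np.where(R>0,R,np.nan);p["range_z"]=np.nan_to_num(np.nanmedian(R,0)).astype(np.float32);return p
```

View pics/g6.png

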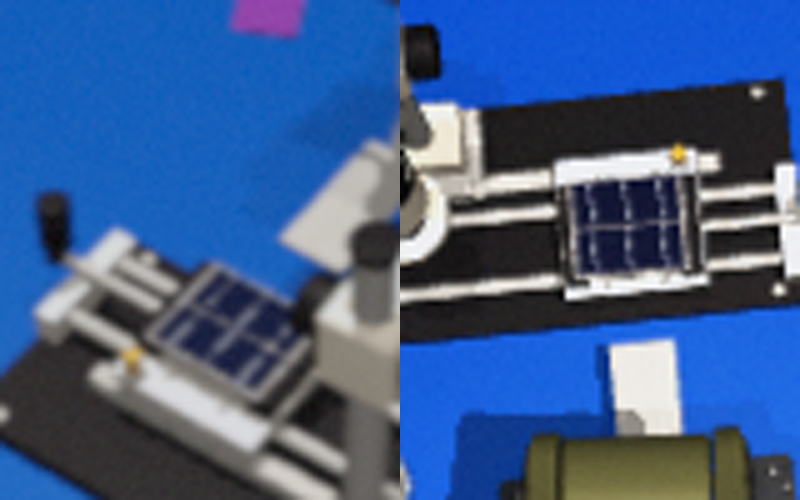

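The coupon lies centred on the carriage: cells 570–693 between ledge edges 558–706 in the top tile. The blade is fully out at (645,390). I'll back off 40 mm and lay the spatula down.

Call:
jog_arm(
  rows=[
    [[-0.01, 0, 0], 0, 0.0],
    [[-0.015, 0, 0.005], 0, 0.0],
    [[-0.015, 0, 0.01], 0, 0.0],
    [[0, 0, 0.012], 0, 0.0],
    [[0, 0, 0.01], 0, 0.0],
    [[0, 0, 0.006], 0, 0.0],
    [[0, 0, 0.004], 0, 0.0],
    [[0, 0, 0.001], 0, 0.0],
    [[0, 0, 0], 0, 0.0],
    [[0, 0, 0], 0, 0.0],
  ],
)

```text
time_s: 18.92
ee_pos: [0.3836, 0.038, 0.0207]
eef_rot: [3.142, -0.0, 0.073]
force: [-1.0, -0.5, -1.2]
grip_width: 0.0156
grip_force: 60.0
```

Call:
jog_arm(
  rows=[
    [[0, 0, 0.001], 0, 0.0],
    [[0, 0, 0.0005], 0, 0.0],
    [[0, 0, 0], 0, 0.0],
    [[0, 0, 0], 0, 0.0],
  ],
)

```text
time_s: 19.25
ee_pos: [0.3834, 0.038, 0.0191]
eef_rot: [3.142, -0.0, 0.073]
force: [-0.8, -0.5, -1.1]
grip_width: 0.0154
grip_force: 60.0
```

Call:
jog_arm(
  rows=[
    [[0, 0, 0.0005], 0, 0.0],
    [[0, 0, 0.0005], 0, 0.0],
    [[0, 0, 0], 0, 0.0],
    [[0, 0, 0], 0, 0.03],
    [[0, 0, 0], 0, 0.05],
    [[0, 0, 0], 0, 0.05],
    [[0, 0, 0], 0, 0.05],
    [[0, 0, 0], 0, 0.05],
    [[0, 0, 0], 0, 0.05],
    [[0, 0, 0], 0, 0.05],
  ],
)

```text
time_s: 20.08
ee_pos: [0.3833, 0.038, 0.0179]
eef_rot: [-3.142, 0.0, 0.073]
force: [0.1, -0.3, -0.3]
grip_width: 0.0499
grip_force: 0.0
```

Call:
jog_arm(
  rows=[
    [[0, 0, -0.005], 0, 0.05],
    [[0, 0, -0.015], 0, 0.05],
    [[0, 0, -0.025], 0, 0.05],
    [[0, 0, -0.03], 0, 0.05],
    [[0, 0, -0.03], 0, 0.05],
    [[0, 0, -0.03], 0, 0.05],
    [[0, 0, -0.02], 0, 0.05],
    [[0, 0, 0], 0, 0.05],
  ],
)

```text
time_s: 20.75
ee_pos: [0.3848, 0.038, 0.1771]
eef_rot: [3.141, -0.007, 0.073]
force: [1.6, 0.2, 0.2]
grip_width: 0.0501
grip_force: 0.0
```

```bash
python3 - <<'E'
from crops import *
to(.6425,-.0742,.16,94.2)
p,=[shoot("top",1)];T=cloud(p).reshape(-1,3);s=shoot("scene",1);S=cloud(s).reshape(-1,3)
for Q in(T,S):
    P=Q[(abs(Q[:,0]-.48)<.03)&(abs(Q[:,1]-.045)<.015)];print(len(P),np.median(P,0),P[:,2].min(),P[:,2].max())
# microscope lamp from both
for n,Q in(("t",T),("s",S)):
    a=np.radians(4.2);d=Q[:,:2]-[.637,.0575];X=d@[np.cos(a),np.sin(a)];Y=d@[-np.sin(a),np.cos(a)]
    for z0,z1 in((.135,.15),(.15,.17),(.17,.2)):
        m=(Q[:,2]>z0)&(Q[:,2]<z1)&(X<.04)&(X>-.06)&(Y>.08)&(Y<.26)
        if m.sum()>5:print(n,z0,m.sum(),"X",np.percentile(X[m],[1,50,99]),"Y",np.percentile(Y[m],[1,50,99]))
    m=(Q[:,2]>.07)&(Q[:,2]<.13)&(X>.05)&(X<.13)&(Y>.08)&(Y<.26)
    if m.sum():print("column",m.sum(),np.percentile(X[m],[1,50,99]),np.percentile(Y[m],[1,50,99]))
for c,p in(("top",p),("scene",s)):
    for d in spot_point("microscope",p)[:1]:print(d["p"],w(p,d["at"][0]*512,d["at"][1]*384,.058))
    for d in spot_point("stage",p)[:2]:print(d["p"],w(p,d["at"][0]*512,d["at"][1]*384,.058))
E
```

```text
{'t': 20.75, 'shift_mm': array([248.8, 130.7,  17.1]), 'pos': array([0.3848, 0.038 , 0.1771]), 'rot': array([179.97,  -0.38,   4.19]), 'F': array([1.58, 0.22, 0.18]), 'M': array([-0.01, -0.01,  0.  ]), 'gw': 0.0501, 'gf': 0.0, 'turn': np.float64(-90.01)}
111 [0.48565225 0.04412637 0.00091343] -0.006365218286163099 0.011078654299264468
62 [0.46602548 0.03921226 0.00280903] -0.003441629969970883 0.00923409429121591
t 0.15 121 X [-0.03031837 -0.0154469   0.02045285] Y [0.11221577 0.13024532 0.16998307]
t 0.17 14 X [-0.02325075 -0.01884668  0.00083782] Y [0.11854833 0.13053224 0.15005408]
column 29 [0.07267945 0.07574553 0.0858691 ] [0.13165098 0.13606735 0.14712244]
s 0.135 6 X [-0.00660841  0.01408299  0.02376683] Y [0.16107449 0.16880056 0.17260606]
s 0.15 101 X [-0.02333721  0.00378331  0.02466518] Y [0.1564555  0.16559535 0.17418879]
s 0.17 50 X [-0.00418602  0.01179589  0.02049099] Y [0.1437735  0.15888321 0.16659326]
column 108 [0.07946944 0.09162331 0.09610025] [0.13746529 0.14965965 0.15585382]
0.82 [0.62882045 0.18828296 0.058     ]
0.63 [0.64796041 0.05636879 0.058     ]
0.97 [0.61187895 0.18949435 0.058     ]
0.8 [0.6327929  0.05944061 0.058     ]crops.py:6: RuntimeWarning: All-NaN slice encountered
  R=np.stack([q["range_z"] for q in ps]);R=np.where(R>0,R,np.nan);p["range_z"]=np.nan_to_num(np.nanmedian(R,0)).astype(np.float32);return p
```

Call:
jog_arm(
  rows=[
    [[0, 0, 0], -6.92, 0.05],
    [[0, 0, 0], -6.92, 0.05],
    [[0, 0, 0], -6.92, 0.05],
    [[0, 0, 0], -6.92, 0.05],
    [[0, 0, 0], -6.92, 0.05],
    [[0, 0, 0], -6.92, 0.05],
    [[0, 0, 0], -6.92, 0.05],
    [[0, 0, 0], -6.92, 0.05],
    [[0, 0, 0], -6.92, 0.05],
    [[0, 0, 0], -6.92, 0.05],
    [[0, 0, 0], -6.92, 0.05],
    [[0, 0, 0], -6.92, 0.05],
  ],
)

```text
time_s: 22.05
ee_pos: [0.383, 0.038, 0.1722]
eef_rot: [-3.14, 0.0, 1.528]
force: [-0.6, -0.4, -0.4]
grip_width: 0.0501
grip_force: 0.0
```

Call:
jog_arm(
  rows=[
    [[0, 0, 0], -6.96, 0.05],
    [[-0.013, 0.025, 0], 0, 0.05],
    [[-0.013, 0.025, 0], 0, 0.05],
    [[-0.013, 0.025, 0], 0, 0.05],
    [[-0.013, 0.025, 0], 0, 0.05],
    [[-0.013, 0.025, 0], 0, 0.05],
    [[-0.013, 0.025, 0], 0, 0.05],
    [[-0.013, 0.025, 0], 0, 0.05],
    [[-0.013, 0.025, 0], 0, 0.05],
    [[-0.013, 0.025, 0], 0, 0.05],
    [[-0.013, 0.025, 0], 0, 0.05],
    [[0, 0, 0], 0, 0.05],
  ],
)

```text
time_s: 23.05
ee_pos: [0.6442, -0.0752, 0.1703]
eef_rot: [-3.139, -0.0, 1.643]
force: [-0.7, 0.0, -0.6]
grip_width: 0.0497
grip_force: 0.0
```

```bash
python3 - <<'E'
from h import *
to(.644,-.0742,.051,94.2)
E
```

```text
{'t': 23.05, 'shift_mm': array([  1. ,  -0.2, 119.3]), 'pos': array([ 0.6442, -0.0752,  0.1703]), 'rot': array([-1.7986e+02, -2.0000e-02,  9.4110e+01]), 'F': array([-0.7 ,  0.02, -0.58]), 'M': array([-0.05, -0.05, -0.  ]), 'gw': 0.0497, 'gf': 0.0, 'turn': np.float64(-0.09)}
```

Call:
jog_arm(
  rows=[
    [[0.001, 0, 0.01], 0, 0.05],
    [[0, 0, 0.02], 0, 0.05],
    [[0, 0, 0.025], 0, 0.05],
    [[0, 0, 0.025], 0, 0.05],
    [[0, 0, 0.02], 0, 0.05],
    [[0, 0, 0.012], 0, 0.05],
    [[0, 0, 0.006], 0, 0.05],
    [[0, 0, 0], 0, 0.05],
    [[0, 0, 0], 0, 0.05],
  ],
)

```text
time_s: 23.8
ee_pos: [0.6422, -0.0723, 0.0557]
eef_rot: [3.141, 0.0, 1.644]
force: [-0.1, 0.9, -0.5]
grip_width: 0.0501
grip_force: 0.0
```

Call:
jog_arm(
  rows=[
    [[0, 0, 0], 0, 0.03],
    [[0, 0, 0], 0, 0.02],
    [[0, 0, 0], 0, 0.015],
    [[0, 0, 0], 0, 0.01],
    [[0, 0, 0], 0, 0.0],
    [[0, 0, 0], 0, 0.0],
    [[0, 0, 0], 0, 0.0],
    [[0, 0, 0], 0, 0.0],
  ],
  squeeze=30,
)

```text
time_s: 24.47
ee_pos: [0.6466, -0.0721, 0.056]
eef_rot: [3.129, 0.001, 1.644]
force: [38.1, 2.3, -17.3]
grip_width: 0.0212
grip_force: 30.0
```

```bash
python3 - <<'E'
from crops import *
to(.644,-.0742,.051,94.2)
s=camera("scene");t=camera("top")
cv2.imwrite("pics/g7.png",np.hstack([crop(s,185,120,100,100,4),crop(t,200,100,100,100,4)]))
E
```

```text
{'t': 24.47, 'shift_mm': array([-1.9, -2.8,  5. ]), 'pos': array([ 0.6466, -0.0721,  0.056 ]), 'rot': array([1.7929e+02, 8.0000e-02, 9.4200e+01]), 'F': array([ 38.14,   2.25, -17.3 ]), 'M': array([ 0.4 , -6.52,  0.12]), 'gw': 0.0212, 'gf': 30.01, 'turn': np.float64(0.0)}
```

View pics/g7.png

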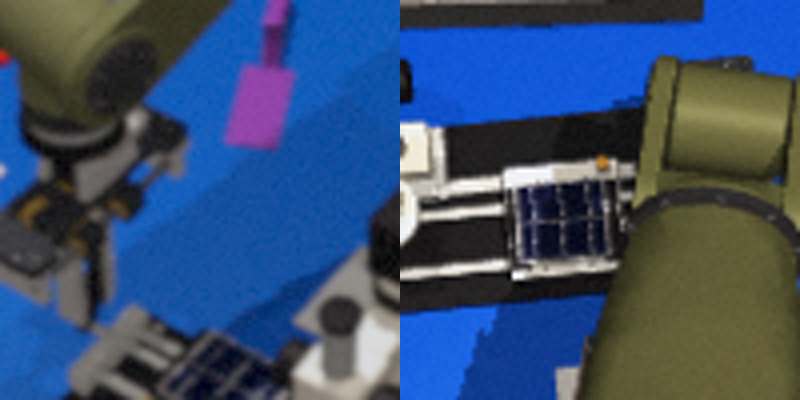

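The fingers hold the knob, but the arm is pulled sideways (Fx 38 N), so I'll shift the command about 4.5 mm along tool y to relax it.

Call:
jog_arm(
  rows=[
    [[0, 0.001, 0], 0, 0.0],
    [[0, 0.001, 0], 0, 0.0],
    [[0, 0.001, 0], 0, 0.0],
    [[0, 0.0012, 0], 0, 0.0],
    [[0, 0, 0], 0, 0.0],
    [[0, 0, 0], 0, 0.0],
  ],
)

```text
time_s: 25.07
ee_pos: [0.6469, -0.0722, 0.0557]
eef_rot: [3.14, 0.0, 1.644]
force: [5.5, 1.1, 3.0]
grip_width: 0.021
grip_force: 30.0
```

Call:
jog_arm(
  rows=[
    [[0.001, 0.0005, 0], 0, 0.0],
    [[0.003, 0, 0], 0, 0.0],
    [[0.005, 0, 0], 0, 0.0],
    [[0.007, 0, 0], 0, 0.0],
    [[0.008, 0, 0], 0, 0.0],
    [[0.008, 0, 0], 0, 0.0],
    [[0.008, 0, 0], 0, 0.0],
    [[0.008, 0, 0], 0, 0.0],
    [[0.006, 0, 0], 0, 0.0],
    [[0.004, 0, 0], 0, 0.0],
    [[0.002, 0, 0], 0, 0.0],
    [[0, 0, 0], 0, 0.0],
  ],
)

```text
time_s: 26.07
ee_pos: [0.6424, -0.0121, 0.0556]
eef_rot: [3.141, 0.0, 1.644]
force: [0.6, 2.4, 6.7]
grip_width: 0.0212
grip_force: 30.0
```

```bash
python3 - <<'E'
from h import *
to(.637+.0732*.132-.0732*.143,.0575-.132*.9973+.143*.9973,.0557,94.2)
E
```

```text
{'t': 26.07, 'shift_mm': array([80.8, -0.3, -0.1]), 'pos': array([ 0.6424, -0.0121,  0.0556]), 'rot': array([1.7997e+02, 1.0000e-02, 9.4180e+01]), 'F': array([0.57, 2.4 , 6.72]), 'M': array([0.44, 0.  , 0.05]), 'gw': 0.0212, 'gf': 30.0, 'turn': np.float64(-0.02)}
```

Call:
jog_arm(
  rows=[
    [[0.002, 0, 0], 0, 0.0],
    [[0.004, 0, 0], 0, 0.0],
    [[0.006, 0, 0], 0, 0.0],
    [[0.008, 0, 0], 0, 0.0],
    [[0.008, 0, 0], 0, 0.0],
    [[0.008, 0, 0], 0, 0.0],
    [[0.008, 0, 0], 0, 0.0],
    [[0.006, 0, 0], 0, 0.0],
    [[0.005, 0, 0], 0, 0.0],
    [[0.003, 0, 0], 0, 0.0],
    [[0.002, 0, 0], 0, 0.0],
    [[0, 0, 0], 0, 0.0],
  ],
)

```text
time_s: 27.07
ee_pos: [0.638, 0.0474, 0.0556]
eef_rot: [3.141, 0.001, 1.644]
force: [-1.6, 0.5, 7.5]
grip_width: 0.0211
grip_force: 30.0
```

Call:
jog_arm(
  rows=[
    [[0.001, 0, 0], 0, 0.0],
    [[0.002, 0, 0], 0, 0.0],
    [[0.002, 0, 0], 0, 0.0],
    [[0.002, 0, 0], 0, 0.0],
    [[0.001, 0, 0], 0, 0.0],
    [[0, 0, 0], 0, 0.0],
  ],
)

```text
time_s: 27.57
ee_pos: [0.6374, 0.0549, 0.0556]
eef_rot: [3.141, 0.001, 1.644]
force: [-1.8, -3.4, 8.2]
grip_width: 0.0213
grip_force: 30.0
```

```bash
python3 - <<'E'
from crops import *
to(.6361,.0704,.0557,94.2)
t=shoot("top",2)
n=cv2.cvtColor(t["image"],cv2.COLOR_RGB2HSV)
T=cloud(t).reshape(-1,3);a=np.radians(4.2);d=T[:,:2]-[.637,.0575];X=d@[np.cos(a),np.sin(a)];Y=d@[-np.sin(a),np.cos(a)]
m=(T[:,2]>.15)&(T[:,2]<.17)&(X<.04)&(X>-.06)&(Y>.08)&(Y<.26);print("lamp Y",np.percentile(Y[m],[1,99]) if m.sum() else 0)
E
```

```text
{'t': 27.57, 'shift_mm': array([15.5, -0.1, -0.1]), 'pos': array([0.6374, 0.0549, 0.0556]), 'rot': array([1.7999e+02, 6.0000e-02, 9.4170e+01]), 'F': array([-1.8 , -3.44,  8.18]), 'M': array([-0.69,  0.14,  0.05]), 'gw': 0.0213, 'gf': 30.0, 'turn': np.float64(-0.03)}
lamp Y [0.11235147 0.16990638]crops.py:6: RuntimeWarning: All-NaN slice encountered
  R=np.stack([q["range_z"] for q in ps]);R=np.where(R>0,R,np.nan);p["range_z"]=np.nan_to_num(np.nanmedian(R,0)).astype(np.float32);return p
```

Call:
jog_arm(
  rows=[
    [[0.001, 0, 0], 0, 0.0],
    [[0.001, 0, 0], 0, 0.0],
    [[0, 0, 0], 0, 0.0],
    [[0, 0, 0], 0, 0.0],
  ],
)

```text
time_s: 28.0
ee_pos: [0.6372, 0.0572, 0.0556]
eef_rot: [3.141, 0.0, 1.644]
force: [-2.0, -1.6, 7.4]
grip_width: 0.0214
grip_force: 30.0
```

Call:
jog_arm(
  rows=[
    [[0.001, 0, 0], 0, 0.0],
    [[0.001, 0, 0], 0, 0.0],
    [[0, 0, 0], 0, 0.0],
    [[0, 0, 0], 0, 0.0],
  ],
)

```text
time_s: 28.33
ee_pos: [0.6371, 0.059, 0.0556]
eef_rot: [3.141, 0.001, 1.644]
force: [-1.2, -2.9, 6.8]
grip_width: 0.0215
grip_force: 30.0
```

Call:
jog_arm(
  rows=[
    [[0.001, 0, 0], 0, 0.0],
    [[0.001, 0, 0], 0, 0.0],
    [[0, 0, 0], 0, 0.0],
    [[0, 0, 0], 0, 0.0],
  ],
)

```text
time_s: 28.67
ee_pos: [0.6369, 0.0612, 0.0556]
eef_rot: [3.141, 0.0, 1.643]
force: [-0.9, -2.2, 7.9]
grip_width: 0.021
grip_force: 30.0
```

Call:
jog_arm(
  rows=[
    [[0.001, 0, 0], 0, 0.0],
    [[0.001, 0, 0], 0, 0.0],
    [[0, 0, 0], 0, 0.0],
    [[0, 0, 0], 0, 0.0],
  ],
)

```text
time_s: 29.0
ee_pos: [0.6368, 0.0631, 0.0556]
eef_rot: [3.141, 0.001, 1.644]
force: [-1.0, -3.4, 8.0]
grip_width: 0.0213
grip_force: 30.0
```

Call:
jog_arm(
  rows=[
    [[0.001, 0, 0], 0, 0.0],
    [[0.001, 0, 0], 0, 0.0],
    [[0, 0, 0], 0, 0.0],
    [[0, 0, 0], 0, 0.0],
  ],
)

```text
time_s: 29.33
ee_pos: [0.6366, 0.0656, 0.0556]
eef_rot: [3.141, -0.0, 1.644]
force: [-2.4, 0.9, 7.2]
grip_width: 0.021
grip_force: 30.0
```

Call:
jog_arm(
  rows=[
    [[0.0005, 0, 0], 0, 0.0],
    [[0.0005, 0, 0], 0, 0.0],
    [[0, 0, 0], 0, 0.0],
    [[0, 0, 0], 0, 0.0],
  ],
)

```text
time_s: 29.67
ee_pos: [0.6365, 0.0665, 0.0556]
eef_rot: [3.142, 0.0, 1.644]
force: [-1.8, 0.3, 7.6]
grip_width: 0.021
grip_force: 30.0
```

Call:
jog_arm(
  rows=[
    [[0.0005, 0, 0], 0, 0.0],
    [[0.0005, 0, 0], 0, 0.0],
    [[0, 0, 0], 0, 0.0],
    [[0, 0, 0], 0, 0.0],
  ],
)

```text
time_s: 30.0
ee_pos: [0.6364, 0.0676, 0.0556]
eef_rot: [3.142, -0.0, 1.644]
force: [-1.0, 0.3, 7.7]
grip_width: 0.0212
grip_force: 30.0
```

Call:
jog_arm(
  rows=[
    [[0.0005, 0, 0], 0, 0.0],
    [[0.0005, 0, 0], 0, 0.0],
    [[0, 0, 0], 0, 0.0],
    [[0, 0, 0], 0, 0.0],
  ],
)

```text
time_s: 30.33
ee_pos: [0.6363, 0.0689, 0.0556]
eef_rot: [3.141, -0.0, 1.644]
force: [-1.9, 2.8, 7.8]
grip_width: 0.0214
grip_force: 30.0
```

Call:
jog_arm(
  rows=[
    [[0.0005, 0, 0], 0, 0.0],
    [[0.0005, 0, 0], 0, 0.0],
    [[0, 0, 0], 0, 0.0],
    [[0, 0, 0], 0, 0.0],
  ],
)

```text
time_s: 30.67
ee_pos: [0.6363, 0.0696, 0.0556]
eef_rot: [3.141, -0.0, 1.644]
force: [-1.6, 0.1, 7.8]
grip_width: 0.0213
grip_force: 30.0
```

Call:
jog_arm(
  rows=[
    [[0.0005, 0, 0], 0, 0.0],
    [[0.0005, 0, 0], 0, 0.0],
    [[0, 0, 0], 0, 0.0],
    [[0, 0, 0], 0, 0.0],
  ],
)

```text
time_s: 31.0
ee_pos: [0.6362, 0.0699, 0.0556]
eef_rot: [3.142, 0.001, 1.643]
force: [-1.9, -4.0, 7.2]
grip_width: 0.0214
grip_force: 30.0
```

Call:
jog_arm(
  rows=[
    [[0.0005, 0, 0], 0, 0.0],
    [[0.0005, 0, 0], 0, 0.0],
    [[0, 0, 0], 0, 0.0],
    [[0, 0, 0], 0, 0.0],
  ],
)

```text
time_s: 31.33
ee_pos: [0.6362, 0.0701, 0.0556]
eef_rot: [-3.142, 0.002, 1.643]
force: [-1.6, -8.6, 8.6]
grip_width: 0.0216
grip_force: 30.0
```

The force pulled forward, then swung to firm resistance at y≈0.0698, 142 mm along, which matches the lamp estimate. The ball is seated, so I'll relax the push.

Call:
jog_arm(
  rows=[
    [[-0.0005, 0, 0], 0, 0.0],
    [[-0.0005, 0, 0], 0, 0.0],
    [[-0.0003, 0, 0], 0, 0.0],
    [[0, 0, 0], 0, 0.0],
    [[0, 0, 0], 0, 0.0],
    [[0, 0, 0], 0, 0.0],
  ],
)

```text
time_s: 31.83
ee_pos: [0.6363, 0.0698, 0.0556]
eef_rot: [3.141, 0.001, 1.644]
force: [-2.3, -2.3, 7.0]
grip_width: 0.0212
grip_force: 30.0
```

```bash
python3 - <<'E'
from crops import *
to(.6361,.0704,.0557,94.2)
s=camera("scene");t=camera("top");to(.6361,.0704,.0557,94.2)
T=cloud(t).reshape(-1,3);P=T[(T[:,0]>.46)&(T[:,0]<.51)&(abs(T[:,1]-.045)<.02)];print("blade z",len(P),np.median(P[:,2]) if len(P) else 0)
cv2.imwrite("pics/g8.png",np.hstack([crop(s,200,110,133,133,3),crop(t,150,110,133,133,3)]))
E
```

```text
{'t': 31.83, 'shift_mm': array([ 0.6, -0.1, -0.1]), 'pos': array([0.6363, 0.0698, 0.0556]), 'rot': array([1.7999e+02, 3.0000e-02, 9.4170e+01]), 'F': array([-2.35, -2.31,  7.01]), 'M': array([-0.47,  0.16,  0.06]), 'gw': 0.0212, 'gf': 30.0, 'turn': np.float64(-0.03)}
{'t': 31.93, 'shift_mm': array([ 0.6, -0.1, -0.1]), 'pos': array([0.6363, 0.0698, 0.0556]), 'rot': array([1.800e+02, 3.000e-02, 9.417e+01]), 'F': array([-1.42, -1.7 ,  7.78]), 'M': array([-0.49,  0.11,  0.  ]), 'gw': 0.0211, 'gf': 30.0, 'turn': np.float64(-0.03)}
blade z 312 0.4722488086299159
```

View pics/g8.png

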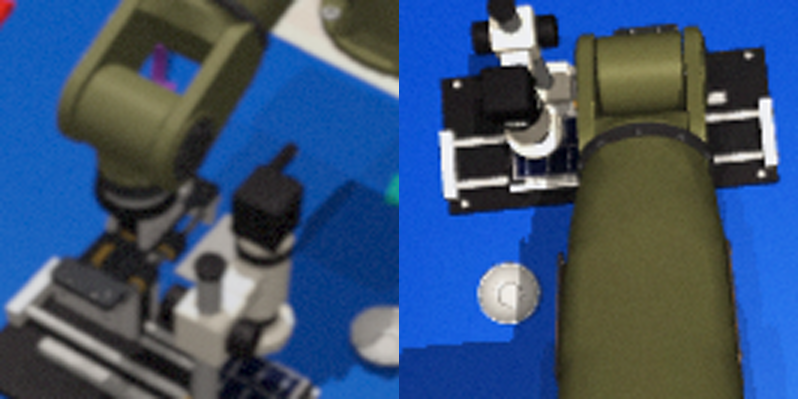

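The coupon is under the microscope tube, at (545,165) in the top tile and (265,380) in the scene tile. The spatula blade lies on the bench behind the microscope and the knob is still gripped, so I'm handing in.

```bash
python3 -c "
from station import *
print(hand_in())"
```

```text
the job is handed in; nothing more can be done
None
```

I handed the job in at 31.9 s, and no verdict came back: the coupon is centred on the carriage, the spatula lies flat on the bench, and the carriage rests in the notch with the knob still gripped at 30 N.

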